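# Find the sound printing block and slide it home on the sloping board

## Task

Try the wooden handle in the sockets of the two printing blocks to find the one it enters fully, collar flush on the block (the other is blocked by a stub), and leave it standing there. Lay that block, handle and all, flat on the upper part of the sloping board, long side along the long fence but well clear of both fences, and let go so that it slides by itself snugly into the low corner. Leave the blocked block lying where it is and do not knock over the dye jar.

Things in the scene. Friction and masses are not known exactly. Their poses are not given: they have to be found in the camera images.
- block_a: hardwood textile-printing block, 160 (its x) x 58 (its y) x 45 mm high, 0.25 to 0.4 kg, flat on the table; the two blocks look alike. Origin: centre of the underside, x along its length, z up. Socket in its top at x = +50 mm. With the handle in it, grip it across the 58 mm width at x = -30 to -10 mm, to leave the gripper room beside the handle.
- block_b: hardwood textile-printing block, 160 (its x) x 58 (its y) x 45 mm high, 0.25 to 0.4 kg, flat on the table; the two blocks look alike. Origin: centre of the underside, x along its length, z up. Socket in its top at x = +50 mm. With the handle in it, grip it across the 58 mm width at x = -30 to -10 mm, to leave the gripper room beside the handle.
- block_a_socket (a point): centre of the mouth of block_a's socket, on the block's top face: a round blind hole, 24 mm diameter (1.5 mm chamfer), 37 mm deep. In one of the two blocks, which one changes, a loose 14 mm stub of an old handle fills the bottom; in the other lies only a 3 mm pad and the handle goes fully home.
- block_b_socket (a point): centre of the mouth of block_b's socket, on the block's top face: a round blind hole, 24 mm diameter (1.5 mm chamfer), 37 mm deep. In one of the two blocks, which one changes, a loose 14 mm stub of an old handle fills the bottom; in the other lies only a 3 mm pad and the handle goes fully home.
- handle: turned wooden handle, 60 g, upright in its stand. Origin: centre of the pin's lower end, z up its axis. Pin 22 mm diameter, z = 0 to 32 mm (lower 4 mm tapered to 16 mm); collar 36 mm, z = 32 to 40; round grip 28 mm, z = 40 to 82. Fully home in a block, the collar rests on the block and the origin is 13 mm above its underside; on the stub it stops at 22 mm, the collar 9 mm proud.
- stand: fixed square plywood stand, 70 x 70 x 42 mm; the handle stands in its middle in a loose 26 mm hole, 36 mm deep, collar on the stand's top. Origin: centre of the underside, z up.
- plate: fixed sloping board, slick grey face 250 mm (x) x 140 mm (y). Origin: inner low corner of the two light wooden fences, on the face, 32 mm above the table. x uphill along the long fence (the fence is at y < 0), y uphill along the short fence (at x < 0), z the face's normal. x and y each rise 15 degrees. Fences 20 mm high, 12 mm thick; upper sides open, top corner 130 mm up.
- plate_home (a point): point on the sloping face under the middle of a block that is home in the corner with its long side along the long fence: plate x = 80, y = 29, z = 0 mm. The block may lie with its socket end uphill or downhill; at the start the plate's x points within 0.4 rad of the blocks' x.
- plate_drop (a point): a good point on the sloping face to put the middle of the block's underside before letting go: plate x = 125, y = 72, z = 0 mm. The friction there is low (about 0.12), so that a wooden block that is let go slides down into the corner. Retreat along the face's normal.
- dye_jar: amber glass jar with a white lid, 60 mm diameter, 85 mm tall, standing loose on the table. Origin: centre of the underside.
Not all that is in view belongs to the job. Leave any turquoise look-alike of the handle alone.

How it is judged:
By the outcome, as a careful person would: the job done as asked, in the order asked, and still so for the second after the job is handed in, with the robot touching nothing.
It also fails if it takes over 72 s, if anything falls off the work surface, if the arm or the gripper's body presses on something with over 40 N, if the wrist force passes 120 N, or if a joint passes its speed limit or range.

## Robot

A 6-joint arm with a two-finger parallel gripper is mounted at the origin on the work surface. World frame = base frame: x ahead of the robot, y to its left, z up, the work surface at z = 0. Lengths are in m, angles in degrees, forces in N, time in s.
With the tool pointing down it reaches from about 0.35 to 0.8 m from the base axis. Payload 7.3 kg.
Tool frame: the origin (TCP) lies between the finger pads; the fingertips stand 19 mm ahead of it and the grasp point (between the pads) is the TCP; z points along the fingers, y is the direction in which the jaws open and shut (so a half turn about z gives the same grasp; the last joint's range is limited). The gripper opens to 85 mm and grips with 20 to 120 N. Pads are 22 mm wide; open, the fingers measure 114 mm over their backs; the gripper's body (76 mm by 85 mm) begins 54 mm behind the grasp point. The pads swing forward as they close: fully open they stand 13 mm farther back than shut.
Start: joints at [57.582, 19.595, 87.324, -0, 73.075, -8.365], TCP at [0.214, 0.479, 0.25] pointing down, gripper open.
Joint ranges: [-145.02, 145.02], [-44.19, 115.74], [2.07, 154.8], [-57.11, 237.11], [16.16, 152.29], [-177.93, 177.93]. Speed limits (degrees/s): [147.25, 147.25, 180, 180, 180, 180].

## Interface

Orientations are given as [roll, pitch, yaw] about the fixed x, y, z axes, in that order (R = Rz(yaw) Ry(pitch) Rx(roll)).
In Python, from plant import robot, move_gripper, sensors, eyes gives the robot as it stands. Calls block until the motion is done:
- robot.goto(position, orientation): joint-space move of the TCP to a pose.
- robot.line_to(position, orientation=None, speed=0.15, threshold=None): straight line of the TCP; orientation=None keeps the orientation; speed is the mean speed in m/s. With threshold (N) it stops when the force on the tool has changed by that much, and returns True; else False.
- robot.move_joints(angles): joint-space move.
- move_gripper(opening, effort=None): finger opening in m; effort is the grip in N (None keeps the last); returns when the fingers have stopped.
- robot.wait(seconds).
- robot.ik(position, orientation): joint angles nearest the present ones, or None.
- sensors.sense(): the state.
- eyes.snapshot(name): name is "scene" or "top" or "wrist"; returns the picture (420x560x3 uint8, red, green, blue); there is no depth.
- eyes.camera_model(name): a dict with "camera_matrix" (3x3 intrinsics, pixels), "pose" (4x4, takes a point from camera to world coordinates). Camera axes: x right, y up, looking along -z (the intrinsics and any distortion apply to the point x, -y, -z); pixel columns grow to the right and rows downward; lengths in m; the calibration is good to about 2 mm. A picture is of the moment at which its call begins: read the wrist's pose just before it. camera_model takes no time and is no camera call; for the wrist camera it gives the pose at the moment of the call.
A pose or a line that the arm cannot do raises robot.PlanningError and nothing moves.
- robot.job_done(): hands the job in, once; it reports no verdict.
The state is a dict: "t": time; "joints": joint angles; "dq": joint speeds; "effort": joint torques, N m; "position": TCP position; "tool_rot": TCP orientation; "force": force on the tool from outside, world axes, zero at the start; "torque": the same for the moment, N m; "opening": finger opening in m.
Only numpy, scipy, OpenCV 4.12 (cv2) and the standard library are available. Lean on these libraries where they do the work, as an engineer would, in place of code of your own. Each camera call takes 0.05 s, during which the arm holds its last target.

## Working session

There is one attempt and no reset: what is moved stays moved. The work goes in short steps, each a Python script; the robot and the scene stay as the last script left them, time stands still between calls to the robot, and variables do not carry over. Pictures are saved under pics/ and viewed, and the job is handed in when it is done.

```bash
ls; mkdir -p pics; python3 - <<'E'
from plant import robot, move_gripper, sensors, eyes
import cv2, numpy as np
s=sensors.sense(); print(s['t'],s['position'],s['tool_rot'],s['opening'])
for n in ['scene','top','wrist']:
    m=eyes.camera_model(n); print(n,{k:np.round(v,4).tolist() if not isinstance(v,(str,type(None))) else v for k,v in m.items()})
    im=eyes.snapshot(n); cv2.imwrite(f'pics/{n}0.png',im[:,:,::-1])
E
```

```text
pics
0.0 [0.21375711 0.47910176 0.24961264] [-1.79911139e+02 -1.25523621e-02  1.55946664e+02] 0.085302088410737
scene {'camera_matrix': [[465.0027, 0.0, 274.2908], [0.0, 465.0027, 214.8367], [0.0, 0.0, 1.0]], 'pose': [[0.5803, -0.5994, 0.5514, 1.2786], [0.8144, 0.4215, -0.3989, -0.5621], [0.0067, 0.6805, 0.7327, 1.0508], [0.0, 0.0, 0.0, 1.0]]}
top {'camera_matrix': [[409.3669, 0.0, 281.0139], [0.0, 409.3669, 207.017], [0.0, 0.0, 1.0]], 'pose': [[0.0268, 0.9835, -0.1789, 0.4088], [-0.9996, 0.0281, 0.0047, -0.0282], [0.0097, 0.1787, 0.9839, 0.9403], [0.0, 0.0, 0.0, 1.0]]}
wrist {'camera_matrix': [[333.2436, 0.0, 281.7564], [0.0, 333.2436, 209.3061], [0.0, 0.0, 1.0]], 'pose': [[0.4074, -0.8749, -0.262, 0.147], [0.9133, 0.3899, 0.118, 0.5087], [-0.001, -0.2874, 0.9578, 0.373], [0.0, 0.0, 0.0, 1.0]]}
```

View pics/top0.png

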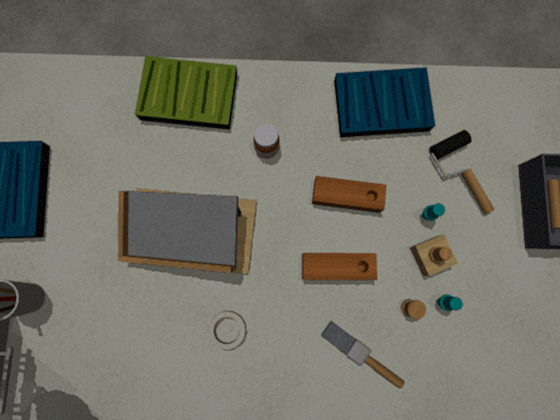

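View pics/scene0.png

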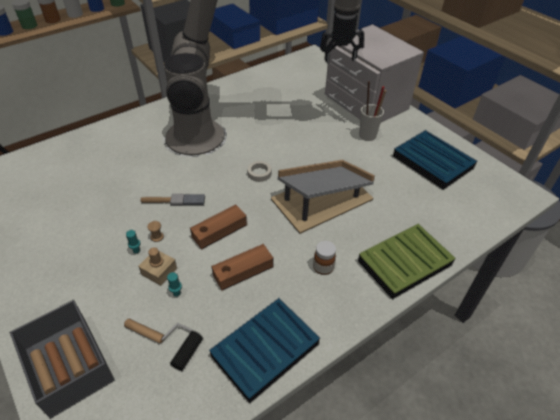

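View pics/wrist0.png

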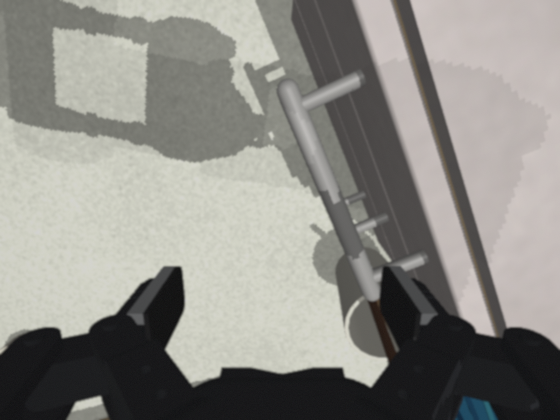

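```bash
python3 - <<'E'
import cv2
im=cv2.imread('pics/top0.png')
def c(n,x,y,w,h,k):
    cv2.imwrite(f'pics/{n}.png',cv2.resize(im[y:y+h,x:x+w],None,fx=k,fy=k,interpolation=cv2.INTER_CUBIC))
c('c1',295,165,200,150,4)
c('c2',105,170,160,110,5)
E
```

```text
(no output)
```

View pics/c1.png

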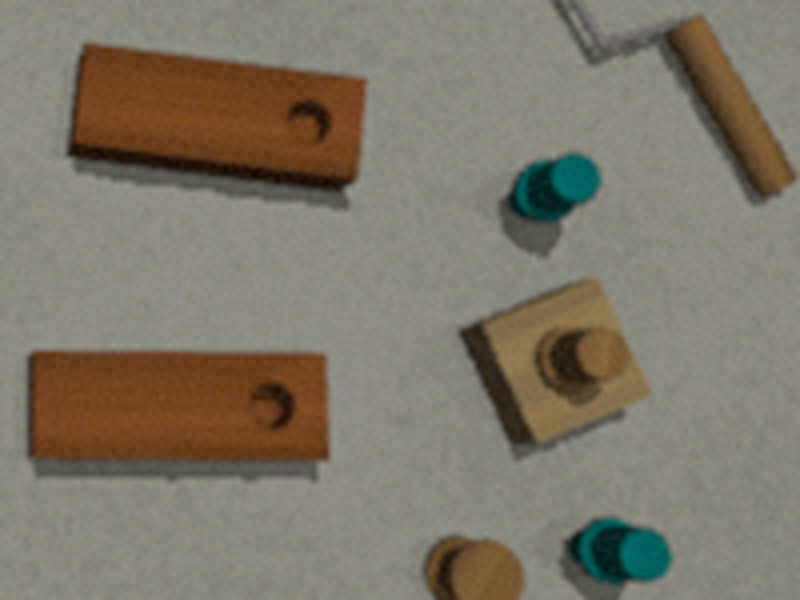

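View pics/c2.png

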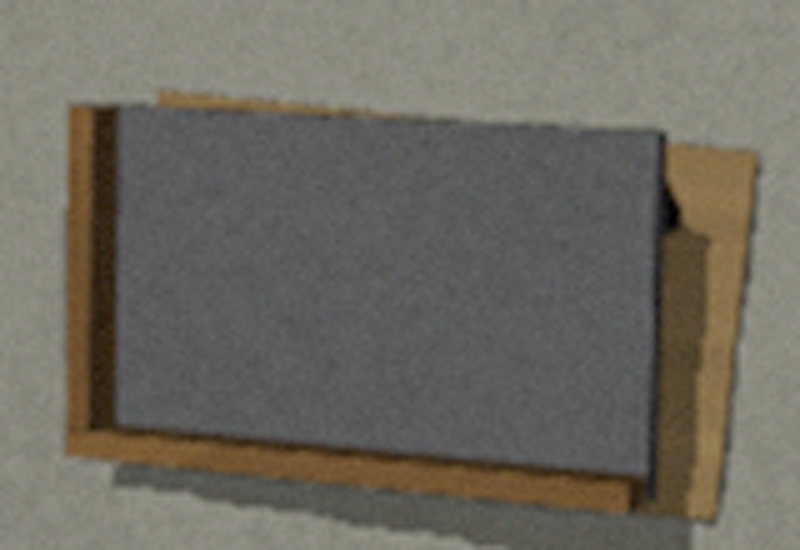

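```bash
cat > h.py <<'E'
from plant import robot, move_gripper, sensors, eyes
import cv2, numpy as np
from scipy.spatial.transform import Rotation as R
from scipy.optimize import least_squares
def model(n):
    m=eyes.camera_model(n); return m['camera_matrix'],np.array(m['pose'])
def proj(m,P):
    K,T=m; P=np.atleast_2d(P); c=(P-T[:3,3])@T[:3,:3]; c=c*[1,-1,-1]; u=c@np.array(K).T; return u[:,:2]/u[:,2:]
def ray(m,uv,z):
    K,T=m; d=np.linalg.solve(K,[uv[0],uv[1],1])*[1,-1,-1]; d=T[:3,:3]@d; o=T[:3,3]; return o+d*(z-o[2])/d[2]
s=np.sin(np.radians(15));c=np.cos(np.radians(15));a=-s*s/c
B0=np.array([[c,0,s],[a,np.sqrt(1-s*s-a*a),s],[0,0,0]]).T; B0[:,2]=np.cross(B0[:,0],B0[:,1])
def Rz(t): return R.from_euler('z',t).as_matrix()
def plateR(yaw): return Rz(yaw)@B0
def fit(m,f,uv,p0):
    r=least_squares(lambda p:(proj(m,f(p))-uv).ravel(),p0); return r.x,r.fun.reshape(-1,2)
E
cat > m1.py <<'E'
from h import *
m=model('top')
blk=np.array([[-.08,.029,.045],[.08,.029,.045],[.08,-.029,.045],[-.08,-.029,.045],[.05,0,.045]])
fb=lambda p: blk@Rz(p[2]).T+[p[0],p[1],0]
pc=lambda L:np.array(L)/4.+[295,165]
for n,L in dict(up=[(84,45),(366,80),(354,174),(72,150),(309,122)],lo=[(32,352),(326,354),(328,458),(32,458),(272,406)]).items():
    p,r=fit(m,fb,pc(L),[.45,-.1,-1.57]); print(n,p,np.round(r,1).tolist())
pl=np.array([[0,0,0],[.25,0,0],[0,.14,0],[.25,.14,0]])
fp=lambda p: pl@plateR(p[2]).T+[p[0],p[1],.032]
p,r=fit(m,fp,np.array([(117,427),(648,475),(118,105),(663,132)])/5+[105,170],[.3,.3,-1.57]); print('plate',p,np.round(r,1).tolist())
print('handle top',ray(m,pc([(602,353)])[0],.092))
st=np.array([[-1,-1,0],[1,-1,0],[1,1,0],[-1,1,0]])*.035+[0,0,.042]
p,r=fit(m,lambda p: st@Rz(p[2]).T+[p[0],p[1],0],pc([(540,445),(650,392),(598,280),(484,324)]),[.4,-.3,.3]); print('stand',p,r)
print('jar',ray(m,(265.5,131),.085))
E
python3 m1.py
```

```text
up [ 0.6079162  -0.18561044 -1.65359942] [[-0.5, 0.4], [-0.3, -0.6], [1.0, 1.1], [0.0, -0.8], [-0.2, -0.1]]
lo [ 0.44459657 -0.16366404 -1.54877238] [[-0.0, -0.3], [-0.3, -0.4], [0.2, 0.6], [0.1, 0.2], [-0.1, -0.1]]
plate [ 0.45747457  0.2993421  -1.64686509] [[0.4, -0.6], [0.3, 0.1], [0.4, 0.3], [-1.1, 0.2]]
handle top [ 0.47547238 -0.37550091  0.092     ]
stand [ 0.47518539 -0.3771043  -1.15559444] [[-0.35194697 -0.18902883]
 [ 0.91288271  0.76008406]
 [-0.28794983 -0.78383027]
 [-0.27528102  0.18658308]]
jar [0.73302471 0.00636399 0.085     ]
```

```bash
python3 - <<'E'
from h import *
for y in (180,0,-90,90): 
    q=robot.ik([.475,-.376,.2],[180,0,y]); print(y,None if q is None else np.round(q))
p=[.475,-.376,.22]
robot.goto(p,[180,0,180])
m=model('wrist'); im=eyes.snapshot('wrist'); cv2.imwrite('pics/w1.png',im[:,:,::-1])
print(sensors.sense()['t'], sensors.sense()['position'])
print(proj(m,[[.475,-.3755,.092],[.475,-.376,.05]]))
np.save('w1.npy',m[1])
E
```

```text
180 [ -46.   30.   78.    0.   71. -136.]
0 [-46.  30.  78.  -0.  71.  44.]
-90 [-46.  30.  78.  -0.  71. 134.]
90 [-46.  30.  78.   0.  71. -46.]
3.3333 [ 0.47547886 -0.37534461  0.22007812]
[[281.9936944  205.95539855]
 [281.41597758 193.05867196]]
```

View pics/w1.png

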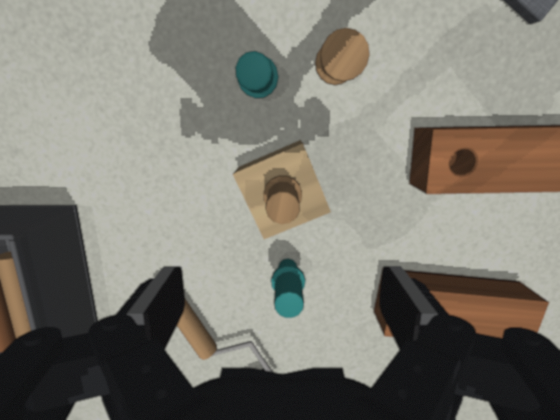

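```bash
python3 - <<'E'
from h import *
im=cv2.imread('pics/w1.png')
a=cv2.resize(im[150:250,230:340],None,fx=6,fy=6,interpolation=cv2.INTER_CUBIC)
b=cv2.resize(im[120:220,405:475],None,fx=6,fy=6,interpolation=cv2.INTER_CUBIC)[:, :420]
cv2.imwrite('pics/w1c.png',cv2.resize(a,None,fx=.75,fy=.75)); cv2.imwrite('pics/w1d.png',b)
m=(model('wrist')[0],np.load('w1.npy'))
print(proj(m,[[.475,-.3755,.092],[.4457,-.2136,.045]]))
E
```

```text
[[281.9936944  205.95539855]
 [462.91061403 160.12491555]]
```

View pics/w1c.png

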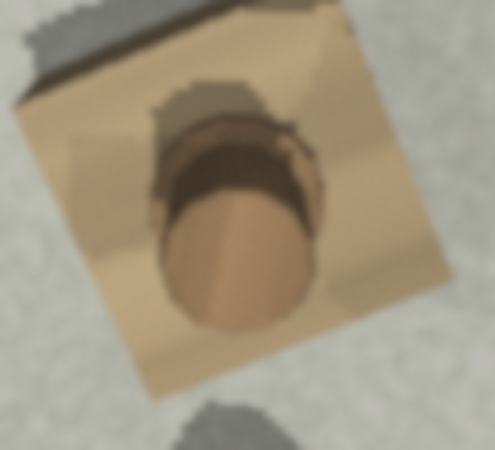

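View pics/w1d.png

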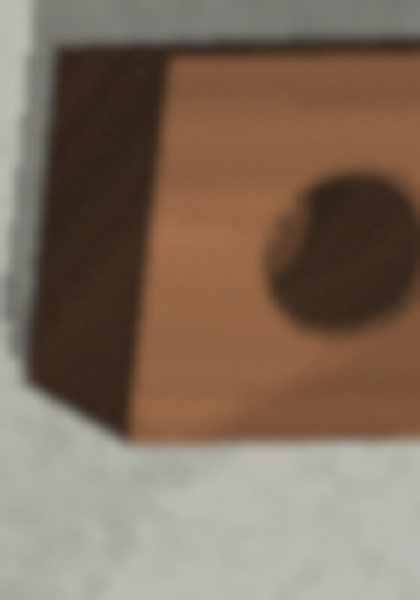

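```bash
python3 - <<'E'
from h import *
m=(model('wrist')[0],np.load('w1.npy'))
h=ray(m,(282.9,207.3),.092); so=ray(m,(462.2,162.2),.045); print(h,so)
h=(h+[.475,-.3755,.092])/2
robot.line_to([h[0],h[1],.076],[180,0,180],speed=.12)
print(sensors.sense()['position'],sensors.sense()['force'])
move_gripper(.0,effort=40)
s0=sensors.sense();print(s0['t'],s0['opening'],s0['position'],s0['force'])
robot.line_to([h[0],h[1],.16],speed=.12)
s0=sensors.sense();print(s0['t'],s0['opening'],s0['position'],s0['force'])
m=model('wrist'); np.save('w2.npy',m[1]); cv2.imwrite('pics/w2.png',eyes.snapshot('wrist')[:,:,::-1])
cv2.imwrite('pics/s2.png',eyes.snapshot('scene')[:,:,::-1])
print(proj(m,s0['position']+np.array([[0,0,.016],[0,0,-.026],[0,0,-.066]])))
E
```

```text
[ 0.47609934 -0.37478601  0.092     ] [ 0.4475606 -0.2139438  0.045    ]
[ 0.47592493 -0.37552146  0.07681931] [-0.14719265 -0.72411059 -0.75410776]
5.25 0.027235876325686866 [ 0.47566593 -0.37524806  0.07630864] [0.46223972 0.97337116 2.68432269]
6.1 0.02714910810108286 [ 0.47518069 -0.37474236  0.15914495] [-0.30687678 -0.08499222 -1.86702061]
[[282.77854341 315.06527431]
 [282.44658975 264.66474561]
 [282.25320242 235.30274541]]
```

View pics/w2.png

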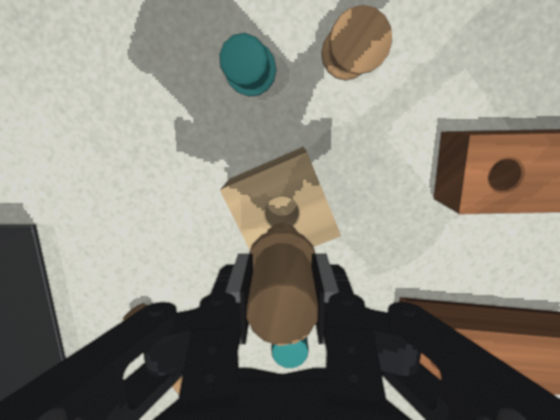

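View pics/s2.png

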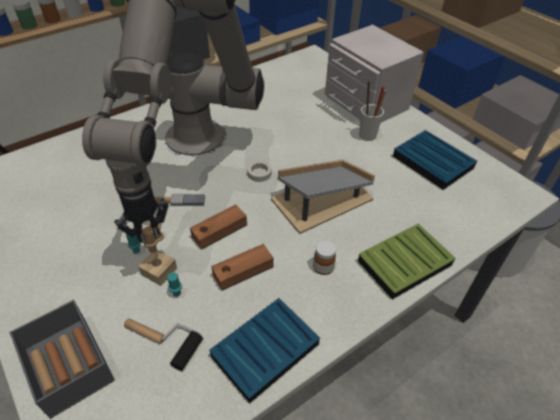

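```bash
cat > ins.py <<'E'
from h import *
def insert(x,y,off=.0663):
    o=[180,0,180]
    robot.line_to([x,y,.16],o,speed=.2)
    robot.line_to([x,y,.118],o,speed=.12)
    robot.wait(.1)
    p=sensors.sense(); print('pre',p['t'],p['position'],p['force'])
    hit=robot.line_to([x,y,.0755],o,speed=.03,threshold=10)
    s=sensors.sense(); print(hit,s['t'],s['position'],s['force'],s['torque'],'origin z',s['position'][2]-off)
E
python3 - <<'E'
from ins import *
insert(.4466,-.2137)
cv2.imwrite('pics/w3.png',eyes.snapshot('wrist')[:,:,::-1])
E
```

```text
pre 7.7667 [ 0.44712365 -0.21434448  0.11874426] [ 0.19493266 -1.23436772 -0.37217381]
True 8.9417 [ 0.44651192 -0.21364056  0.07923474] [-1.57420272  0.7334049   4.98972502] [ 0.03024799  0.17037643 -0.01793149] origin z 0.012934736807527158
```

View pics/w3.png

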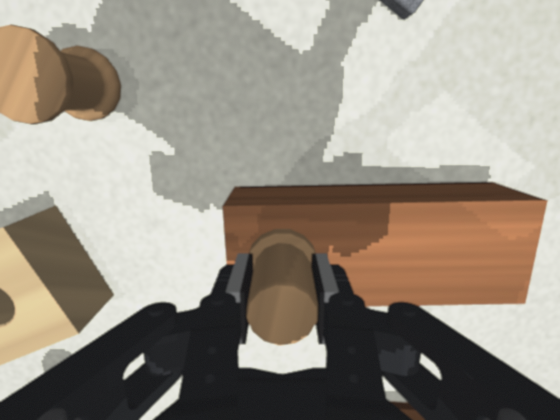

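```bash
python3 - <<'E'
from h import *
move_gripper(.05)
p=sensors.sense()['position']
robot.line_to([p[0],p[1],.18],[180,0,180],speed=.2)
move_gripper(.085)
# move to view above block, yaw 90 jaws along x
robot.goto([.445,-.14,.25],[180,0,90])
robot.wait(.1)
s=sensors.sense();print(s['t'],s['position'],s['tool_rot'])
m=model('wrist'); np.save('w4.npy',m[1]); cv2.imwrite('pics/w4.png',eyes.snapshot('wrist')[:,:,::-1])
cv2.imwrite('pics/t4.png',eyes.snapshot('top')[:,:,::-1])
cv2.imwrite('pics/s4.png',cv2.resize(eyes.snapshot('scene')[170:300,120:280],None,fx=4,fy=4)[:,:,::-1])
E
```

```text
12.05 [ 0.44494586 -0.14012492  0.24982392] [-1.79983772e+02 -5.18768349e-03  9.00168578e+01]
```

View pics/w4.png

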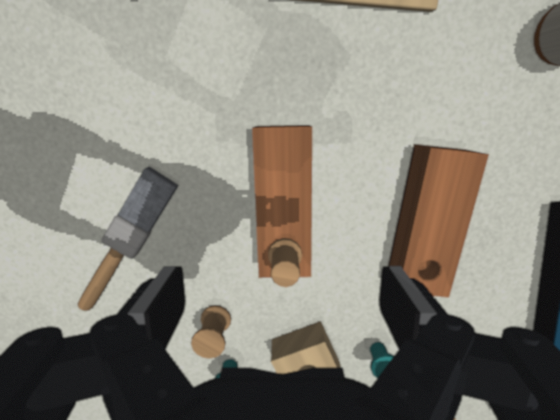

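View pics/t4.png

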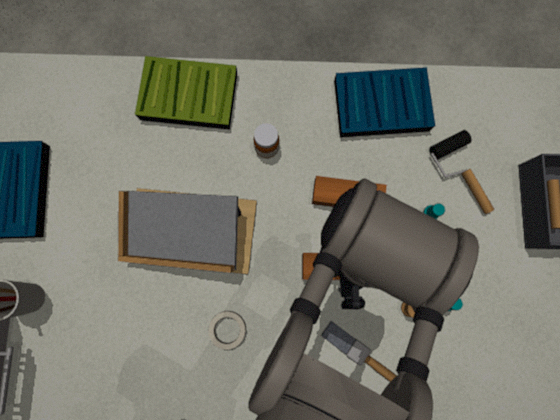

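View pics/s4.png

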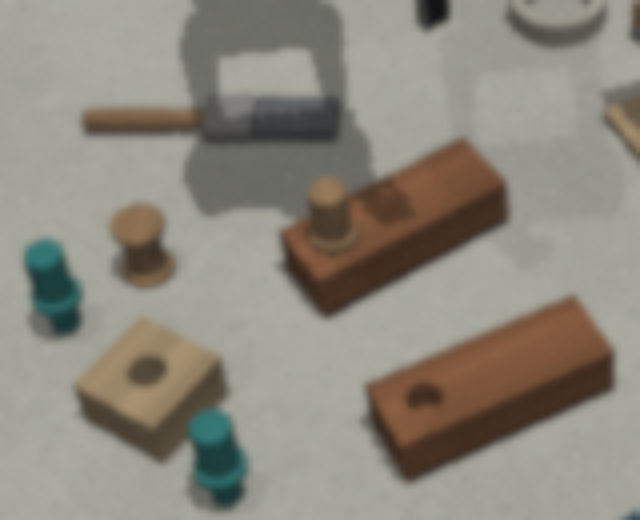

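```bash
python3 - <<'E'
from h import *
im=cv2.imread('pics/w4.png')
cv2.imwrite('pics/w4c.png',cv2.resize(im[115:290,240:325],None,fx=3.4,fy=3.4,interpolation=cv2.INTER_CUBIC))
m=(model('wrist')[0],np.load('w4.npy'))
blk=np.array([[-.08,.029,.045],[.08,.029,.045],[.08,-.029,.045],[-.08,-.029,.045]])
p,r=fit(m,lambda p: blk@Rz(p[2]).T+[p[0],p[1],0],np.array([(311.5,125.5),(311,277),(259,277),(254,126)]),[.445,-.16,-1.55]);print(p,r.round(1).tolist())
E
```

```text
[ 0.44723264 -0.1625489  -1.55528844] [[1.7, 0.1], [0.4, -0.7], [-0.6, 0.0], [-1.5, 0.5]]
```

View pics/w4c.png

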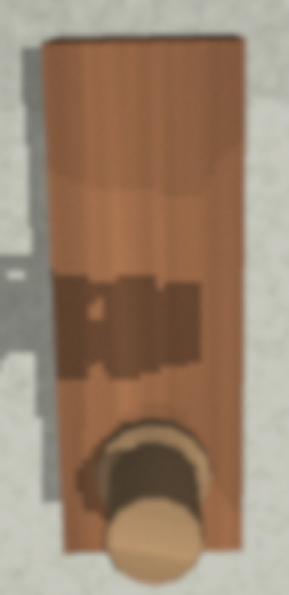

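```bash
cat > geo.py <<'E'
from h import *
D=np.diag([-1.,1,-1])
def tool(Rb,ob,g=(-.025,0,.039)):
    return ob+Rb@np.array(g), R.from_matrix(Rb@D).as_euler('xyz',degrees=True)
P=np.array([.45747,.29934,.032]); Rp=plateR(-1.64687)
def drop(h): return tool(Rp,P+Rp@np.array([.125,.072,h]))
def blockat(z): return tool(Rz(-1.551),np.array([.446,-.1633,z]))
E
python3 - <<'E'
from geo import *
for t in [blockat(.2),blockat(0),drop(.12),drop(.003)]:
    q=robot.ik(*t); print(np.round(t[0],3),np.round(t[1],1),None if q is None else np.round(q))
p,o=blockat(0)
robot.goto([p[0],p[1],.2],o)
robot.line_to(p,o,speed=.12)
move_gripper(0,effort=90)
s=sensors.sense();print(s['t'],s['opening'],s['position'],s['force'])
robot.line_to([p[0],p[1],p[2]+.06],o,speed=.08)
robot.wait(.2)
s=sensors.sense();print(s['t'],s['opening'],s['position'],s['force'],s['torque'])
cv2.imwrite('pics/w5.png',eyes.snapshot('wrist')[:,:,::-1])
cv2.imwrite('pics/s5.png',cv2.resize(eyes.snapshot('scene')[130:300,120:300],None,fx=3.5,fy=3.5)[:,:,::-1])
E
```

```text
[ 0.446 -0.138  0.239] [180.    0.   91.1] [-27.  14.  97.   0.  69. -28.]
[ 0.446 -0.138  0.039] [180.    0.   91.1] [-27.  31. 110.  -0.  39. -28.]
[0.48  0.246 0.224] [164.5  15.   85.6] [ 30.  22.  92. -24.  63.  43.]
[0.509 0.214 0.116] [164.5  15.   85.6] [ 26.  30.  99. -28.  48.  46.]
14.4 0.05645544064586924 [ 0.44585762 -0.13844512  0.03996371] [-1.2219422   0.70865452  9.01851001]
15.5 0.05623404747225979 [ 0.4452512  -0.13818764  0.09852461] [ 1.04346237  0.25987913 -2.94362456] [0.11655596 0.02141859 0.06203294]
```

View pics/w5.png

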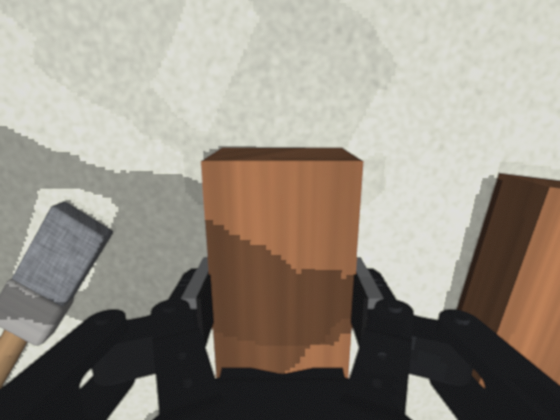

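View pics/s5.png

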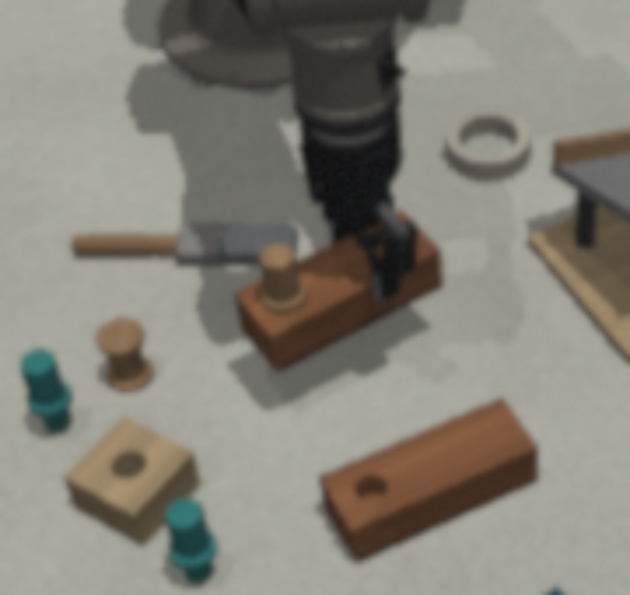

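```bash
python3 - <<'E'
from geo import *
p,o=blockat(0)
robot.line_to([p[0],p[1],.26],o,speed=.15)
robot.goto(*drop(.10))
robot.wait(.2)
robot.line_to(*drop(.03),speed=.08)
robot.wait(.2)
s=sensors.sense();print(s['t'],s['opening'],s['position'],drop(.03)[0],s['force'],s['torque'])
m=model('wrist'); np.save('w6.npy',m[1])
cv2.imwrite('pics/w6.png',eyes.snapshot('wrist')[:,:,::-1])
cv2.imwrite('pics/s6.png',cv2.resize(eyes.snapshot('scene')[100:250,230:400],None,fx=4,fy=4)[:,:,::-1])
cv2.imwrite('pics/t6.png',eyes.snapshot('top')[:,:,::-1])
print(proj(m,P+np.array([[0,0,0],[.25,0,0],[0,.14,0],[.25,.14,0]])@Rp.T))
E
```

```text
19.6833 0.05600617205438988 [0.50268581 0.22152831 0.14123271] [0.50254758 0.22129449 0.14072861] [-0.51373751  0.47002337 -4.08999815] [0.4255462  0.18697994 0.0181352 ]
[[145.71236028  56.16764109]
 [184.95257113 421.77607262]
 [409.41811566  56.20674063]
 [372.74287803 421.39609952]]
```

View pics/w6.png

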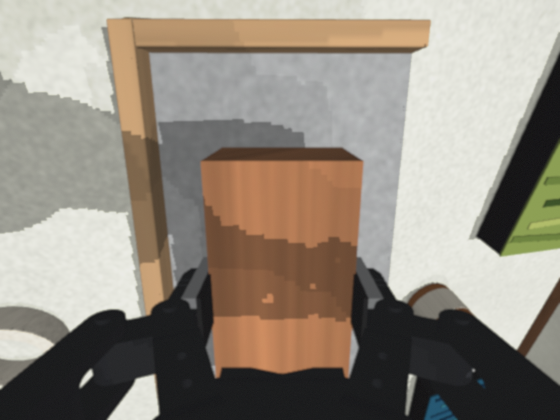

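View pics/s6.png

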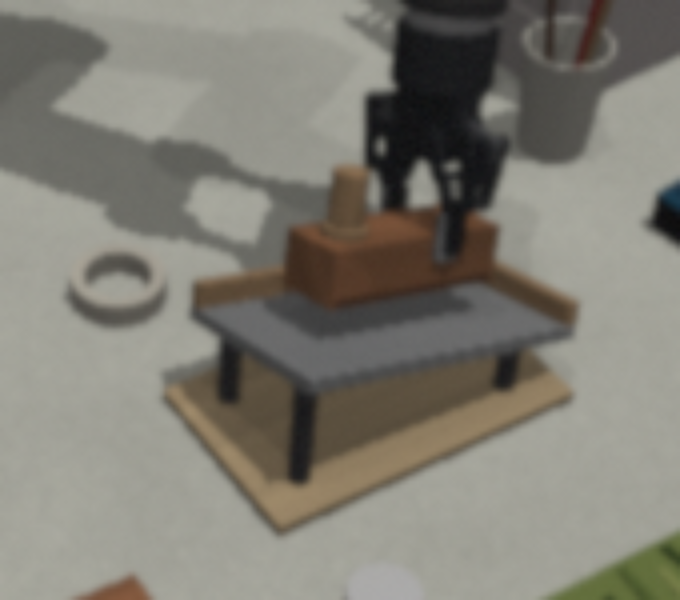

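View pics/t6.png

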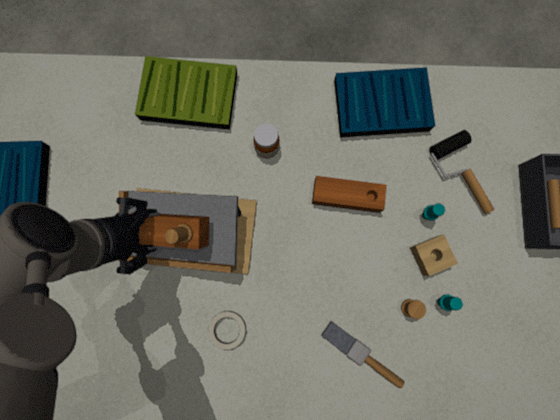

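```bash
python3 - <<'E'
from geo import *
robot.line_to(*drop(.012),speed=.06)
robot.wait(.15)
hit=robot.line_to(*drop(-.008),speed=.02,threshold=8)
s=sensors.sense();print(hit,s['t'],s['opening'],s['position'],s['force'],s['torque'], 'plate',(Rp.T@(s['position']-P)).round(4), s['tool_rot'])
cv2.imwrite('pics/w7.png',eyes.snapshot('wrist')[:,:,::-1])
cv2.imwrite('pics/s7.png',cv2.resize(eyes.snapshot('scene')[100:250,230:400],None,fx=4,fy=4)[:,:,::-1])
E
```

```text
True 21.075 0.056136440158441075 [0.50981368 0.21340058 0.11322932] [-0.72576206  0.87008965  5.66617874] [ 0.01565678  0.31078693 -0.14406473] plate [0.1    0.0719 0.0395] [164.45947373  15.00075938  85.63252876]
```

View pics/w7.png

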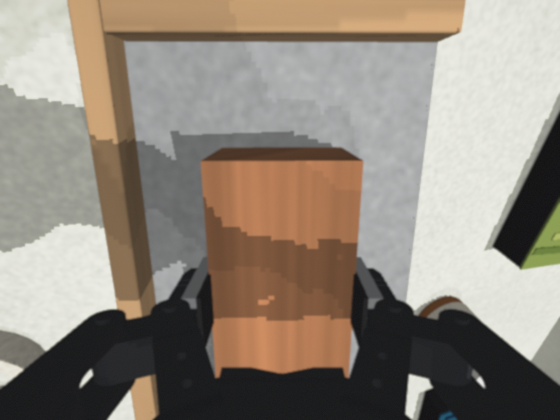

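View pics/s7.png

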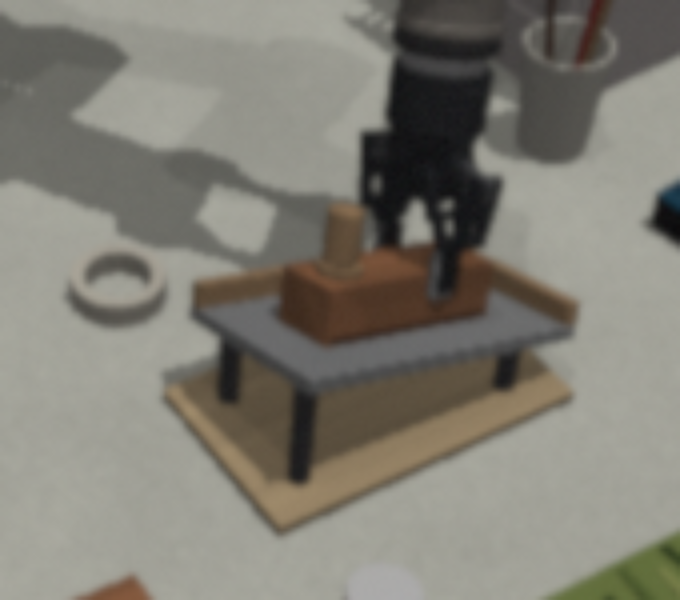

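```bash
python3 - <<'E'
from geo import *
move_gripper(.085)
print(sensors.sense()['t'])
p,o=drop(.12)
robot.line_to(p,o,speed=.3)
robot.wait(.5)
cv2.imwrite('pics/w8.png',eyes.snapshot('wrist')[:,:,::-1])
cv2.imwrite('pics/s8.png',cv2.resize(eyes.snapshot('scene')[100:250,230:400],None,fx=4,fy=4)[:,:,::-1])
print(sensors.sense()['t'],sensors.sense()['force'])
E
```

```text
21.575
22.725 [ 0.61029832 -0.1393318   1.16941219]
```

View pics/w8.png

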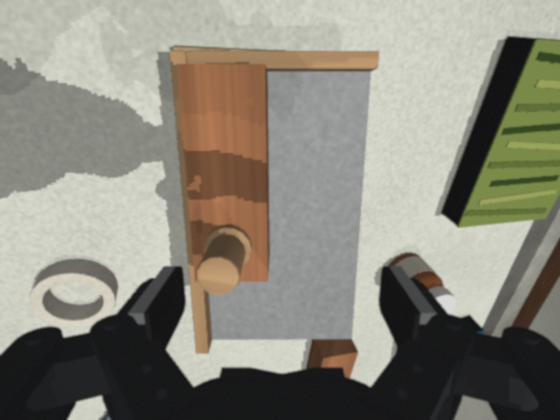

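View pics/s8.png

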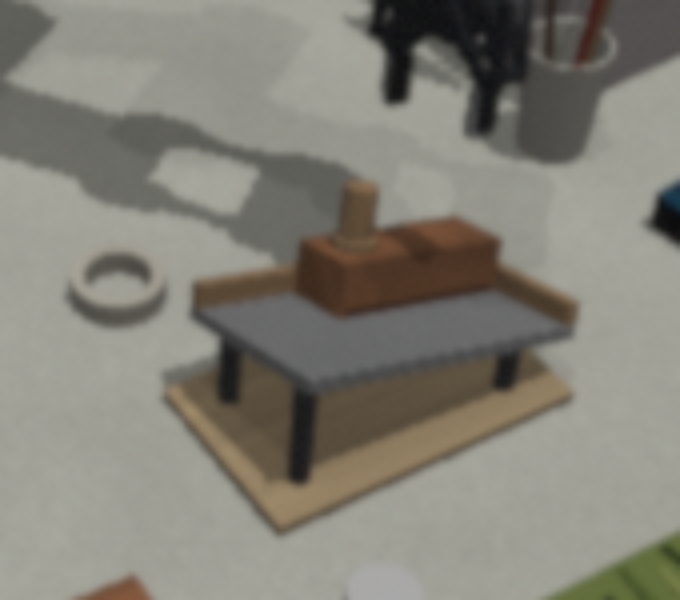

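```bash
python3 - <<'E'
from geo import *
p,o=drop(.12)
robot.line_to(np.array(p)+[0,0,.08],o,speed=.2)
robot.goto([.40,-.12,.35],[180,0,90])
robot.wait(.2)
im=eyes.snapshot('top')[:,:,::-1]; cv2.imwrite('pics/t9.png',im)
cv2.imwrite('pics/t9c.png',cv2.resize(im[170:290,105:265],None,fx=5,fy=5,interpolation=cv2.INTER_CUBIC))
m=model('top')
C=P+(np.array([[-.08,-.029,.045],[.08,-.029,.045],[.08,.029,.045],[-.08,.029,.045],[.08,.029,0]])+[.08,.029,0])@Rp.T
print((proj(m,C)-[105,170])*5, sensors.sense()['t'])
E
```

```text
[[ 52.20156234 443.8424229 ]
 [396.32197083 478.50079605]
 [398.24666378 334.34138751]
 [ 52.11702213 306.61029101]
 [451.40645489 319.20474343]] 24.9333
```

View pics/t9c.png

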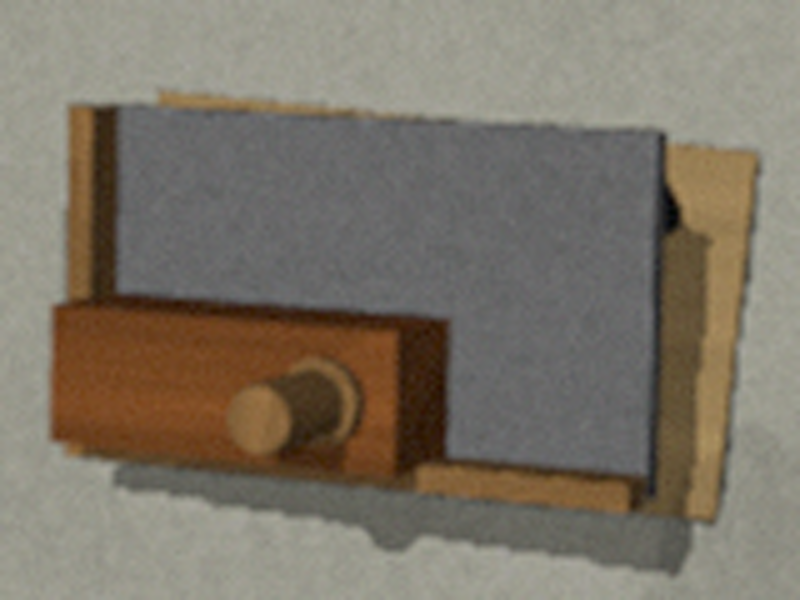

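View pics/t9.png

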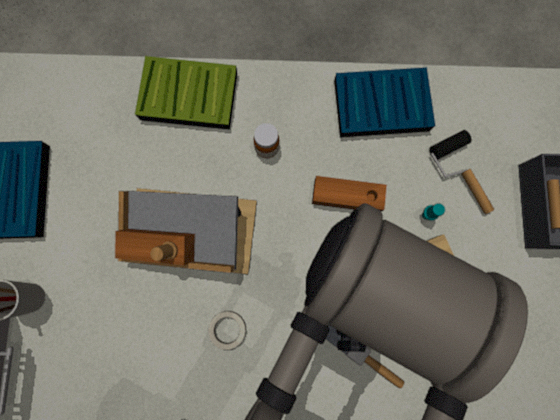

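```bash
python3 -c "
from plant import robot
robot.job_done()"
```

```text
the job is handed in; nothing more can be done
```

The block with the handle in it is now in the low corner of the sloping board, and the job is handed in. The last clock reading before that was 24.9 s.

- **Finding the block:** I tried the block nearer the robot first, and the handle went fully home. Its origin stopped 12.9 mm above the block's underside (13 mm expected), and the picture showed the collar flush. I therefore never tried the handle in the other block, so that block being blocked is inferred, not tested.
- **Placing it:** I gripped the block across its width and laid it flat at about plate x = 125, y = 72 mm. I let go and retreated along the face's normal, and it slid into the corner by itself.
- **Last checks:** In the final top picture, the block's top corners match a block seated in the corner to within about 1–2 pixels (roughly 2–4 mm), long side along the long fence. The handle is still standing in it with the collar seated. The other block lies where it was and the dye jar is upright.
- **One disagreement:** Before the drop, the wrist camera put the board's corner about 4 pixels (roughly 4 mm) from the top camera's estimate. The block still touched the face at the height I expected and seated properly.

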